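# Load the tube block, index the reader sled, shut the draught door

## Robot

A 6-joint arm with a two-finger parallel gripper is mounted at the origin on the work surface. World frame = base frame: x ahead of the robot, y to its left, z up, the work surface at z = 0. Lengths are in m, angles in rad, forces in N, time in s.
With the tool pointing down it reaches from about 0.375 to 0.975 m from the base axis. Payload 3.8 kg.
Tool frame: the origin (TCP) lies at the centre of the arm's flange, where the gripper is bolted on; the fingertips stand 173 mm ahead of it and the grasp point (between the pads) lies 155 mm ahead of it (bot.tip_reach is the distance from the TCP to the fingertips, in m); z points along the fingers, y is the line along which they close (so a half turn about z gives the same grasp; the last joint's range is limited). The gripper opens to 85 mm and grips with 20 to 120 N. Pads are 22 mm wide; open, the fingers measure 114 mm over their backs; the gripper's body (76 mm by 85 mm) begins 54 mm behind the grasp point. The pads swing forward as they close: fully open they stand 13 mm farther back than shut.
Start: joints at [1.264, 0.264, 1.604, -0, 1.274, -0.037], TCP at [0.18, 0.651, 0.405] pointing down, gripper open.
Joint ranges: [-2.63, 2.63], [-0.94, 2.18], [0.31, 2.57], [-1.31, 4.45], [0, 2.66], [-2.55, 2.55]. Speed limits (rad/s): [2.57, 2.57, 3.14, 3.14, 3.14, 3.14].

## Interface

Orientations are given as a rotation vector (axis times angle).
In Python, from workcell import bot gives the robot as it stands.
- The arm moves only by the tool drive_tool, never from a script. Its arguments are lists of equal length, an entry for each row: "claw": the finger opening in mm, from 0 to 85.4; "slide": the shift along the world's x, y, z each as a share of 0.5 m, from -1 to 1, a list of three; "yaw": the turn about the world's z as a share of 180 degrees, from -1 to 1. A call has 1 to 8 rows; each row is the pose to reach, as a shift and turn from the pose commanded when the call began, turning the shorter way round; what a row does not reach only later rows make up. A row lasts 1/12 s, in which the tool goes at most 41.7 mm and 7.16 degrees, less where a joint would pass 70% of its speed; a pose out of reach is approached as far as the arm can. A call with a number of a shift or a turn outside -1 to 1 is refused whole. A call with a gripper value outside its range is refused whole. The fingers move at their own pace and stop on an object; "newtons" is the grip in N (left out, the last holds). Time passes only in rows, so rows that repeat a pose let the fingers close. It gives the time, the measured TCP pose, the force, the opening and the grip force at its end, in the units of the state.
- bot.read_state(): the state, without advancing time (a new reading comes with each control period).
- bot.read_camera(name): name is "side" or "top" or "wrist"; returns a dict with "color" (384x512x3 uint8, red, green, blue), "depth" (384x512 float32, m along the optical axis (not along the pixel's ray), 0 where there is no reading), "mtx" (3x3 intrinsics, pixels), "eye" and "rotation" of the camera in the world. Camera axes: x right, y up, looking along -z (the intrinsics and any distortion apply to the point x, -y, -z); pixel columns grow to the right and rows downward; lengths in m; the calibration is good to about 2 mm. A picture is of the moment at which its call begins.
- bot.finish_job(): hands the job in; it is judged then, once.
The state is a dict: "time": time; "q": joint angles; "joint_vel": joint speeds; "joint_torque": joint torques, N m; "tool_pos": TCP position; "tcp_rot": TCP orientation; "wrist_force": force on the tool from outside, world axes, zero at the start; "torque": the same for the moment, N m; "width": opening from 0.0 (shut) to 1.0 (fully open); "grip_force": force on a finger pad.
Only numpy, scipy, OpenCV 4.12 (cv2) and the standard library are available. Lean on these libraries where they do the work, as an engineer would, in place of code of your own. Each camera call takes 0.05 s, during which the arm holds its last target. There are 200 camera calls.

## Task

Take the steel tube block out of its stand and set it gently down into the nest of the reader's sled. Then push the sled along its rail into the draught shield until it clicks into the first detent, the reading station, without running past it, and finally push the shield's door shut until its catch holds it. Keep the block upright and leave everything else on the bench where it stands; the stand and the nest hide different sides of the block, so it has to be put down on the bench and gripped the other way round on the journey.

Things in the scene. Friction and masses are not known exactly. Their poses are not given: they have to be found in the camera images.
- reader: Block reader, fixed. Origin: on the bench, z up; the rail runs along its y at x = 0. White base 170 (x), y -290 to +160, 12 high; reading head 95 high at y -290 to -168. Open-topped shield: clear walls 6 thick at x = -74 and +74, y -164 to +8, top 85 high; the door closes its +y end. The sled loads outside (+y) and travels to -y.
- sled (a joint): Travel of the sled (m) along the reader's -y, 0 to 0.225. Sprung detents at 0.160 (the reading station, met first) and 0.215 (not to be used). Starts at 0 to 0.055. Rubs with about 1.5 N; entering or leaving a detent takes about 7 N; within about 6 mm of a detent it pulls itself in.
- nest (a point): Centre of the nest floor on the aluminium sled (60 x by 81 y), 30 above the bench; axes as the reader's. The block goes in with its long side along y: end plates 46 wide, 7 thick, 62 high above the floor, 67 apart inside, stand 12 above the block, so no finger fits at its ends; at the sides only lips 6 high, 45 apart, 4 thick: its long faces are open. Play 2.5 mm all round.
- push_plate (a point): Centre of the outer (+y) face of the sled's trailing end plate, 82 above the bench (10 below the plate's top edge); the plate is 46 wide. Push it towards the reader's -y.
- read_station (a point): Where the nest's centre lies when the sled is in the reading-station detent; fixed on the reader. Short black marks on the base on both sides of the rail and on the sled line up there.
- door (a joint): Angle of the grey door about its upright hinge (rad): 0 shut (across the rail), grows as its free edge swings out to the reader's +y, then on towards -x. Starts at 1.6 to 2.0 and stays where it is left. A sprung ball catch snaps in over the last 0.05 rad (about 4 N at the edge) and holds it at 0.
- door_hinge (a point): Hinge axis of the door at the door's top, 85 above the bench, at reader x = -74, y = +12. Its x axis points along the door to the free edge; its y axis points out of the door's outer face.
- door_edge (a point): Top of the door's free edge, 141 from the hinge axis. The door is 8 thick (4 either side of this line) and reaches from 14 to 85 above the bench.
- stand: Grey stand, fixed, place varies. Origin: centre of the underside. Base 84 (x) by 65 (y) by 6. Two walls along x, 62 long, 6 thick, 45 apart inside, top 72 above the bench, cover the block's long faces and stand 16 above it; at the ends only lips up to 12 above the bench at x = -36 and +36, so the block's ends are open.
- block: Steel tube block 62 (x) by 40 (y) by 50 (z), 0.2 to 0.4 kg, six wells with white caps in its flat top. Origin: centre of the underside. It starts upright in the stand, its x along the stand's x, underside 6 above the bench. A half turn makes no difference.
- tuberack: Bystander: blue plastic tube rack, 110 (x) by 75 by 56 high. Origin: centre of the underside.
- dishes: Bystander: two stacked petri dishes, diameter 90, 32 high. Origin: centre of the underside.
- reagent: Bystander: amber bottle, diameter 60, 120 high. Origin: centre of the underside.
- beaker: Bystander: glass beaker, diameter 70, 90 high. Origin: centre of the underside.
- jar: Bystander: glass jar, diameter 60, 80 high. Origin: centre of the underside.
- timer: Bystander: white timer, 70 (x) by 55 by 20 high. Origin: centre of the underside.

How it is judged:
On the way, in this order (a step that is already met when the one before it is completed fails the run):
1. the block stands in the sled's nest, let go, while the sled is still short of the shield's reading station (x of block in the frame of nest between -0.005 and 0.005 m and y of block in the frame of nest between -0.005 and 0.005 m and z of block in the frame of nest between -0.004 and 0.005 m and angle between block's own z axis and vertical below 0.08 rad and contact force between block and the fingers below 0.1 N and value of joint sled below 0.13 m), for 0.2 s.
2. the sled, with the block in its nest, rests in the reading-station detent, the door still open (x of block in the frame of nest between -0.005 and 0.005 m and y of block in the frame of nest between -0.005 and 0.005 m and z of block in the frame of nest between -0.004 and 0.005 m and angle between block's own z axis and vertical below 0.08 rad and value of joint sled between 0.156 and 0.164 m and value of joint door above 0.3 rad), for 0.2 s.
3. the door is shut on its catch (value of joint door below 0.025 rad), for 0.2 s.
At the end, for the whole second after the job is handed in: The block stands upright in the sled's nest (within 5 mm, within 0.08 rad of upright), at rest and released; the sled sits in the reading-station detent (travel 0.160 within 4 mm); the door is shut on its catch (under 0.025 rad) (x of block in the frame of nest between -0.005 and 0.005 m and y of block in the frame of nest between -0.005 and 0.005 m and z of block in the frame of nest between -0.004 and 0.005 m and angle between block's own z axis and vertical below 0.08 rad and contact force between block and the fingers below 0.1 N and value of joint sled between 0.156 and 0.164 m and value of joint door below 0.025 rad and linear speed of block below 0.01 m/s); the robot touches nothing.
It fails at once if a bystander is moved more than 30 mm or tipped (distance of any of tuberack, dishes, reagent, beaker, jar, timer from where it was at the start of the episode above 0.03 m or angle between any of tuberack, dishes, reagent, beaker, jar, timer's own z axis and vertical above 0.35 rad).
It fails at once if the block is tipped (more than 0.5 rad from upright) (angle between block's own z axis and vertical above 0.5 rad).
It fails at once if the block is dropped into the nest (let go over it with its underside more than 10 mm above the nest floor) (horizontal distance between block and nest below 0.03 m and z of block in the frame of nest above 0.01 m and contact force between block and the fingers below 0.05 N).
It fails at once if the sled runs past the reading station (value of joint sled above 0.18 m).
It also fails if it takes over 72 s, if anything falls off the work surface, if the arm or the gripper's body presses on something with over 40 N, if the wrist force passes 120 N, or if a joint passes its speed limit or range.

## Working session

There is one attempt and no reset: what is moved stays moved. The work goes in short steps, Python scripts to look and compute and a tool call to move; the robot and the scene stay as the last step left them, time stands still between calls to the robot, and variables do not carry over. Pictures are saved under pics/ and viewed, at most 10 in all, crops included, and the job is handed in when it is done.

Besides the shell and the picture viewer there is one more tool, called in YAML: its name, and indented under it one key for each argument. drive_tool: Moves the arm, as the interface text tells. Shift numbers are shares of 0.5 m and turn numbers shares of 180 degrees, none past 1 either way. Its arguments: {"type":"object","properties":{"claw":{"type":"array","items":{"type":"number"}},"slide":{"type":"array","items":{"type":"array","items":{"type":"number"}}},"yaw":{"type":"array","items":{"type":"number"}},"newtons":{"type":"number"}},"required":["claw","slide","yaw"]}

```bash
ls; mkdir -p pics; cat > h.py <<'E'
import numpy as np, cv2
from workcell import bot
def cam(n):
    c=bot.read_camera(n); return c
def pts(c):
    d=c["depth"]; K=np.array(c["mtx"]); v,u=np.mgrid[0:d.shape[0],0:d.shape[1]]
    x=(u-K[0,2])/K[0,0]*d; y=(v-K[1,2])/K[1,1]*d
    P=np.stack([x,-y,-d],-1)@np.array(c["rotation"]).T+np.array(c["eye"]); P[d==0]=np.nan
    return P
def save(c,n): cv2.imwrite(f"pics/{n}.png",cv2.cvtColor(c["color"],cv2.COLOR_RGB2BGR))
E
python3 - <<'E'
from h import *
for n in("top","side"):
    c=cam(n); save(c,n); np.savez(n,**{k:c[k] for k in("color","depth","mtx","eye","rotation")}); print(n,c["mtx"],c["eye"],c["rotation"],c.keys())
    P=pts(c); print(np.nanmin(P,(0,1)),np.nanmax(P,(0,1)))
print(bot.read_state())
a,b=[cv2.imread(f"pics/{n}.png") for n in("top","side")]
cv2.imwrite("pics/both.png",cv2.resize(a,(800,600)))
E
```

```text
pics
top [[349.92009778   0.         253.0866568 ]
 [  0.         349.92009778 192.72445648]
 [  0.           0.           1.        ]] [ 0.51020324 -0.01465152  1.01172163] [ 0.07434553 -0.01670318 -1.57099288] dict_keys(['color', 'depth', 'mtx', 'eye', 'rotation'])Traceback (most recent call last):
  File "<stdin>", line 4, in <module>
  File "h.py", line 8, in pts
    P=np.stack([x,-y,-d],-1)@np.array(c["rotation"]).T+np.array(c["eye"]); P[d==0]=np.nan
      ~~~~~~~~~~~~~~~~~~~~~~~~~~~~~~~~~~~~~~~~~~~~~~~~^~~~~~~~~~~~~~~~~~~
ValueError: operands could not be broadcast together with shapes (384,512) (3,)
```

Rotation is a rotation vector.

```bash
sed -i 's/np.array(c\["rotation"\]).T/cv2.Rodrigues(np.array(c["rotation"]))[0].T/' h.py
python3 - <<'E'
from h import *
for n in("top","side"):
    c=cam(n); save(c,n); np.savez(n,**{k:c[k] for k in("color","depth","mtx","eye","rotation")}); print(n,c["mtx"],c["eye"],c["rotation"])
    P=pts(c); print(np.nanmin(P,(0,1)),np.nanmax(P,(0,1)))
    cv2.imwrite(f"pics/{n}8.png",cv2.resize(cv2.imread(f"pics/{n}.png"),(800,600)))
print(bot.read_state())
E
```

```text
top [[349.92009778   0.         253.0866568 ]
 [  0.         349.92009778 192.72445648]
 [  0.           0.           1.        ]] [ 0.51020324 -0.01465152  1.01172163] [ 0.07434553 -0.01670318 -1.57099288]
[-0.20396677 -1.26316013 -0.76925702] [1.65679484 1.41636445 0.1909936 ]
side [[408.78992549   0.         259.3653684 ]
 [  0.         408.78992549 196.73008272]
 [  0.           0.           1.        ]] [ 0.32535806 -0.86059643  0.967636  ] [ 0.78341059 -0.12310381 -0.27879249]
[-0.44837624 -0.66559461 -0.77424762] [2.02795333 1.80487369 0.49378325]
{'time': 0.15, 'q': array([ 1.26413385e+00,  2.64617635e-01,  1.60505313e+00, -3.80864121e-05,
        1.27367048e+00, -3.69470303e-02]), 'joint_vel': array([ 1.21345362e-03, -1.47379852e-03, -3.98200223e-03,  8.99921980e-05,
        7.69247106e-05,  8.88547250e-04]), 'joint_torque': array([ 2.34913580e-05, -5.15903664e+01, -3.67958736e+01, -5.42356645e-06,
        7.92126957e-03,  1.26577831e-05]), 'tool_pos': array([0.17982172, 0.65034786, 0.40362633]), 'tcp_rot': array([-4.22332095e-01, -3.11280899e+00,  2.71578584e-03]), 'wrist_force': array([-0.07878678, -1.3220476 , -1.04670194]), 'torque': array([0.03170881, 0.01838397, 0.02667123]), 'grip_force': 0.0, 'width': 1.0033114058910801}
```

View pics/top8.png

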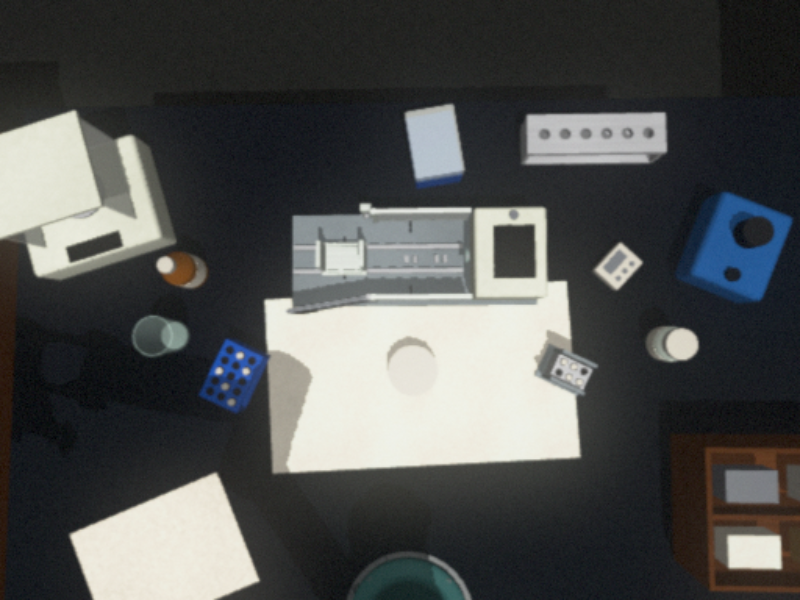

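View pics/side8.png

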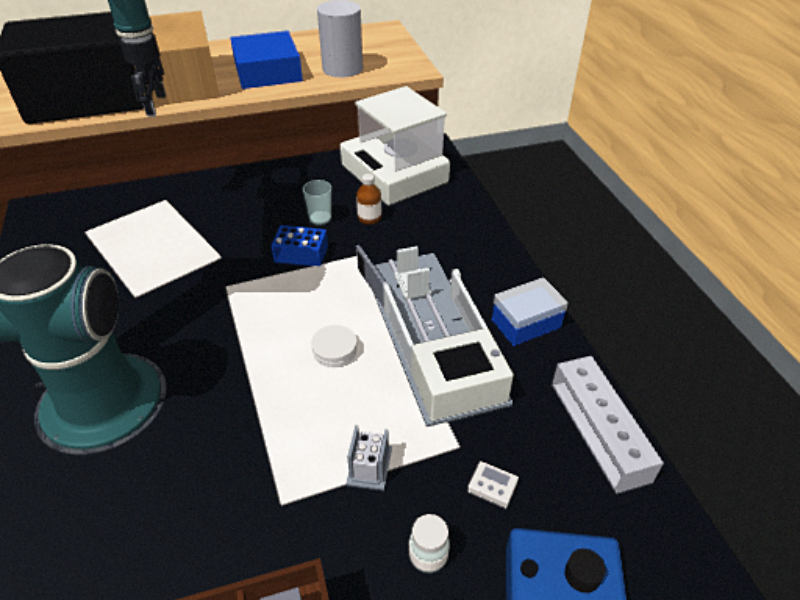

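The top view shows the reader (px 292–547, 205–312), with the sled plates at about (342,255), the door swung open at (292–370, 300) and the stand with the block at (566,369). The side view agrees, with the dishes at (333,345) between the stand and the reader. Next I measure these.

```bash
python3 - <<'E'
from h import *
c=dict(np.load("top.npz")); P=pts(c); s=512/800
def blob(u0,u1,v0,v1,z0,z1,name):
    m=np.zeros(P.shape[:2],np.uint8); sl=np.s_[int(v0*s):int(v1*s),int(u0*s):int(u1*s)]
    z=P[sl][...,2]; m[sl]=((z>z0)&(z<z1))
    n,l,st,_=cv2.connectedComponentsWithStats(m)
    for i in range(1,n):
        if st[i,4]<12: continue
        q=P[l==i]; r=cv2.minAreaRect((q[:,:2]*1000).astype(np.float32)); print(name,st[i,4],"z",q[:,2].mean().round(4),"c",np.round(r[0],1),"sz",np.round(r[1],1),"a",round(r[2],2))
blob(450,570,190,320,.085,.105,"head")
blob(300,385,200,300,.08,.105,"plates")
blob(270,385,285,325,.06,.10,"door")
blob(350,480,195,320,.075,.095,"walls")
blob(520,620,330,410,.05,.063,"blocktop")
blob(520,620,330,410,.066,.08,"standwalls")
blob(520,620,330,410,.003,.01,"standbase")
blob(270,560,195,320,.008,.018,"base")
blob(370,450,330,410,.02,.05,"dishes")
blob(590,650,230,300,.01,.04,"timer")
blob(640,710,310,370,.05,.1,"jar")
blob(190,280,330,420,.04,.08,"rack")
blob(130,220,230,370,.06,.14,"bottle/beaker")
b=P[int(450*s),int(400*s)]; print("paper",b)
E
```

```text
head 2672 z 0.0938 c [ 648.6 -174.6] sz [154.1 121.7] a 0.83
plates 35 z 0.0829 c [721.1  52. ] sz [ 8.7 21.7] a 1.0
plates 54 z 0.0903 c [647.  78.] sz [46.1  6. ] a 0.09
plates 51 z 0.0893 c [646.2 150.5] sz [ 5.8 43.3] a 89.08
plates 63 z 0.0833 c [572.9  69. ] sz [56.5  8.3] a 89.93
door 231 z 0.0801 c [562.  124.9] sz [ 10.3 170.7] a 9.58
walls 226 z 0.083 c [721.7 -23. ] sz [  9.8 171.7] a 0.84
walls 196 z 0.0896 c [ 646.2 -116.8] sz [  7.6 150.8] a 89.74
walls 61 z 0.0886 c [647.   77.5] sz [46.1  7. ] a 0.09
walls 244 z 0.0833 c [573.5  -6.2] sz [ 12.1 208. ] a 2.04
blocktop 358 z 0.0549 c [ 442.9 -280.7] sz [62.4 51.2] a 64.77
standwalls 58 z 0.0704 c [ 468.3 -292.8] sz [61.9  6.1] a 64.87
standwalls 56 z 0.0702 c [ 422.8 -270.2] sz [60.5  5.9] a 63.77
standbase 84 z 0.0056 c [ 459.7 -252.1] sz [17.3 63.7] a 65.02
standbase 31 z 0.0049 c [ 414.  -276.8] sz [62.3  4.8] a 66.74
base 4037 z 0.0109 c [648.   50.2] sz [169.2 328.1] a 0.56
base 164 z 0.0109 c [646.5 190. ] sz [36.4 43.9] a 2.0
base 300 z 0.011 c [567.8 -71.2] sz [  9.7 325. ] a 0.4
dishes 815 z 0.0305 c [444.8 -10.5] sz [86.6 86.6] a 0.01
timer 499 z 0.0185 c [ 632.1 -379.9] sz [55.  70.4] a 46.9
jar 444 z 0.0739 c [ 493.3 -457.9] sz [53.6 55.3] a 24.69
rack 1097 z 0.0489 c [435.9 312.1] sz [ 76.5 110.9] a 65.48
bottle/beaker 184 z 0.0671 c [678.7 465.6] sz [30.3 56.4] a 1.47
bottle/beaker 412 z 0.0908 c [623.9 399.6] sz [51.3 58.5] a 65.91
bottle/beaker 313 z 0.078 c [507.2 435.5] sz [68.8 67.7] a 22.71
paper [ 0.29640117  0.01418138 -0.001579  ]
```

```bash
cat >> h.py <<'E'
from scipy.spatial.transform import Rotation as R
def st():
    s=bot.read_state(); M=R.from_rotvec(s["tcp_rot"]).as_matrix(); y=M[:,1]
    print("t",round(s["time"],2),"tcp",np.round(s["tool_pos"],4),"yang",np.degrees(np.arctan2(y[1],y[0])).round(2),"z",M[:,2].round(3),"q",np.round(s["q"],2),"F",np.round(s["wrist_force"],1),"w",round(s["width"]*85.4,1),"g",round(s["grip_force"],1)); return s
E
python3 - <<'E'
from h import *
s=st()
print(np.array([.4455,-.2815,.193])-s["tool_pos"])
c=cam("wrist"); print(c["eye"],c["rotation"],c["mtx"]); M=R.from_rotvec(s["tcp_rot"]).as_matrix(); print("cam in tool",M.T@(c["eye"]-s["tool_pos"])); print(M.T@R.from_rotvec(c["rotation"]).as_matrix())
# marks on base
t=dict(np.load("top.npz")); P=pts(t); g=t["color"].mean(2)
m=((g<60)&(abs(P[...,2]-.011)<.006)&(P[...,0]>.57)&(P[...,0]<.725)&(P[...,1]>-.09)&(P[...,1]<.2)).astype(np.uint8)
n,l,S,C=cv2.connectedComponentsWithStats(m)
for i in range(1,n): print(S[i],P[l==i].mean(0).round(4))
E
```

```text
t 0.15 tcp [0.1798 0.6503 0.4036] yang 74.55 z [-0.    -0.002 -1.   ] q [ 1.26  0.26  1.61 -0.    1.27 -0.04] F [-0.1 -1.3 -1. ] w 85.7 g 0.0
[ 0.26567828 -0.93184786 -0.21062633]
[0.10947308 0.66980062 0.37372516] [-0.24899707 -0.18619962  1.29218623] [[313.05366725   0.         253.89565232]
 [  0.         313.05366725 191.97716897]
 [  0.           0.           1.        ]]
cam in tool [7.29877919e-02 5.76831934e-05 2.99031687e-02]
[[ 3.78758235e-04  9.58368713e-01  2.85533303e-01]
 [ 9.99999630e-01 -5.83401937e-04  6.31646348e-04]
 [ 7.71930779e-04  2.85532959e-01 -9.58368579e-01]]
```

drive_tool:
  claw: [85,85,85,85,85,85,85,85]
  slide:
    - [0.06,-0.07,0]
    - [0.12,-0.14,0]
    - [0.18,-0.2,0]
    - [0.24,-0.27,0]
    - [0.3,-0.34,0]
    - [0.35,-0.4,0]
    - [0.41,-0.47,0]
    - [0.46,-0.53,0]
  yaw: [0,0,-0.01,-0.02,-0.03,-0.04,-0.05,-0.056]

```text
time: 0.87
tool_pos: [0.3994, 0.3973, 0.4046]
tcp_rot: [0.696, 3.063, 0.0]
wrist_force: [0.9, 0.3, 0.5]
width: 0.999
grip_force: 0.0
```

drive_tool:
  claw: [85,85,85,85,85,85,85,85]
  slide:
    - [0.03,-0.08,0]
    - [0.04,-0.16,0]
    - [0.05,-0.24,0]
    - [0.05,-0.32,0]
    - [0.05,-0.4,0]
    - [0.05,-0.48,0]
    - [0.05,-0.56,0]
    - [0.05,-0.64,0]
  yaw: [0,0,0,0,0,0,0,0]

```text
time: 1.53
tool_pos: [0.4229, 0.0773, 0.4047]
tcp_rot: [0.693, 3.064, 0.0]
wrist_force: [0.5, -0.6, -0.6]
width: 0.996
grip_force: 0.0
```

drive_tool:
  claw: [85,85,85,85,85,85,85,85]
  slide:
    - [0,-0.08,0]
    - [0,-0.16,0]
    - [0,-0.24,0]
    - [0,-0.32,0]
    - [0,-0.4,0]
    - [0,-0.48,0]
    - [0,-0.48,0]
    - [0,-0.48,0]
  yaw: [0,0,0,0,0,0,0,0]

```text
time: 2.2
tool_pos: [0.4232, -0.1629, 0.4045]
tcp_rot: [-0.702, -3.062, -0.0]
wrist_force: [0.0, -0.5, 0.5]
width: 0.997
grip_force: 0.0
```

```bash
cat > w.py <<'E'
from h import *
s=st(); c=cam("wrist"); P=pts(c)
def blobs(box,z0,z1,mn=60):
    m=((P[...,0]>box[0])&(P[...,0]<box[1])&(P[...,1]>box[2])&(P[...,1]<box[3])&(P[...,2]>z0)&(P[...,2]<z1)).astype(np.uint8)
    n,l,S,_=cv2.connectedComponentsWithStats(m)
    for i in range(1,n):
        if S[i,4]<mn: continue
        q=P[l==i]; r=cv2.minAreaRect((q[:,:2]*1000).astype(np.float32)); print(S[i,4],"z",q[:,2].mean().round(4),"c",np.round(r[0],1),"sz",np.round(r[1],1),"a",round(r[2],2))
E
python3 - <<'E'
from w import *
save(c,"w1")
b=(.37,.53,-.36,-.2)
print("walls");blobs(b,.066,.08); print("block");blobs(b,.05,.063)
E
```

```text
t 2.2 tcp [ 0.4232 -0.1629  0.4045] yang 64.18 z [-0.  0. -1.] q [-0.42 -0.17  2.05  0.    1.25 -1.54] F [ 0.  -0.5  0.5] w 85.2 g 0.0
walls
471 z 0.0718 c [ 420.3 -269.6] sz [62.2  6.8] a 64.58
251 z 0.0715 c [ 471.9 -278.7] sz [34.4  7.1] a 66.49
block
2013 z 0.0571 c [ 442.8 -280.6] sz [62.9 57.2] a 64.37
```

View pics/w1.png

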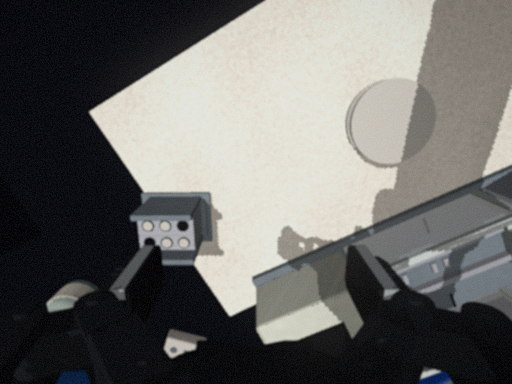

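The wrist view shows the stand and block at (165,230), agreeing with the top view to about 2 mm. I move over it and go down.

drive_tool:
  claw: [85,85,85,85,85,85,85,85]
  slide:
    - [0.01,-0.08,0]
    - [0.03,-0.16,0]
    - [0.043,-0.236,0]
    - [0.043,-0.236,-0.08]
    - [0.043,-0.236,-0.16]
    - [0.043,-0.236,-0.24]
    - [0.043,-0.236,-0.29]
    - [0.043,-0.236,-0.29]
  yaw: [0,0,0,0,0,0,0,0]

```text
time: 2.92
tool_pos: [0.4426, -0.275, 0.253]
tcp_rot: [-0.688, -3.053, -0.008]
wrist_force: [-0.6, 0.9, -1.0]
width: 0.993
grip_force: 0.0
```

```bash
python3 - <<'E'
from w import *
save(c,"w2")
b=(.37,.53,-.36,-.2)
print("walls");blobs(b,.066,.08); print("block");blobs(b,.05,.063)
E
```

```text
t 2.92 tcp [ 0.4426 -0.275   0.253 ] yang 64.6 z [-0.011  0.008 -1.   ] q [-0.6   0.13  2.07  0.    0.96 -1.73] F [-0.6  0.9 -1. ] w 84.8 g 0.0
walls
1831 z 0.072 c [ 420.7 -269.6] sz [62.   6.9] a 64.62
1772 z 0.0714 c [ 466.5 -291.4] sz [62.3  7.7] a 64.6
block
733 z 0.0567 c [ 418.1 -268.2] sz [62.2  1.1] a 64.34
7046 z 0.0571 c [ 446.7 -282.2] sz [62.6 40.7] a 64.24
```

drive_tool:
  claw: [85,85,85,85,85]
  slide:
    - [0.005,-0.003,0]
    - [0.005,-0.003,-0.05]
    - [0.005,-0.003,-0.1]
    - [0.005,-0.003,-0.13]
    - [0.005,-0.003,-0.13]
  yaw: [0,0,0,0,0]

```text
time: 3.38
tool_pos: [0.448, -0.2799, 0.1946]
tcp_rot: [-0.693, -3.064, -0.001]
wrist_force: [-0.8, 1.1, -0.0]
width: 0.999
grip_force: 0.0
```

drive_tool:
  claw: [58,58,58,58,58,58,58,58]
  slide:
    - [0,0,0]
    - [0,0,0]
    - [0,0,0]
    - [0,0,0]
    - [0,0,0]
    - [0,0,0]
    - [0,0,0]
    - [0,0,0]
  yaw: [0,0,0,0,0,0,0,0]
  newtons: 40

```text
time: 4.05
tool_pos: [0.4493, -0.2815, 0.1979]
tcp_rot: [0.693, 3.058, -0.004]
wrist_force: [0.2, -0.2, 7.3]
width: 0.719
grip_force: 45.9
```

```bash
python3 -c "
from h import *
st()"
```

```text
t 4.05 tcp [ 0.4493 -0.2815  0.1979] yang 64.48 z [ 0.005 -0.004 -1.   ] q [-0.61  0.21  2.09  0.    0.83 -1.73] F [ 0.2 -0.2  7.3] w 61.4 g 45.9
```

drive_tool:
  claw: [58,58,58,58,58,58,58]
  slide:
    - [0,0,0.03]
    - [0,0,0.08]
    - [0,0,0.14]
    - [0,0,0.2]
    - [0,0,0.24]
    - [0,0,0.24]
    - [0,0,0.24]
  yaw: [0,0,0,0,0,0,0]

```text
time: 4.63
tool_pos: [0.448, -0.2806, 0.3163]
tcp_rot: [0.694, 3.06, -0.002]
wrist_force: [-0.2, 0.9, -3.0]
width: 0.716
grip_force: 51.1
```

```bash
python3 - <<'E'
from w import *
save(c,"w3")
b=(.37,.53,-.36,-.2)
print("block");blobs(b,.15,.20)
E
```

```text
t 4.63 tcp [ 0.448  -0.2806  0.3163] yang 64.46 z [ 0.003 -0.002 -1.   ] q [-0.61  0.06  2.01  0.    1.07 -1.73] F [-0.2  0.9 -3. ] w 61.1 g 51.1
block
21825 z 0.1765 c [ 442.5 -278.2] sz [124.1  41.1] a 64.6
```

drive_tool:
  claw: [58,58,58,58,58,58,58,58]
  slide:
    - [0,0.05,0]
    - [0,0.12,0]
    - [0,0.2,0]
    - [0,0.28,0]
    - [0,0.36,0]
    - [-0.01,0.44,0]
    - [-0.02,0.52,0]
    - [-0.03,0.6,0]
  yaw: [0.02,0.04,0.06,0.08,0.1,0.12,0.146,0.146]

```text
time: 5.35
tool_pos: [0.4306, 0.0213, 0.312]
tcp_rot: [0.025, -3.137, -0.0]
wrist_force: [0.1, 1.4, -2.9]
width: 0.721
grip_force: 50.9
```

drive_tool:
  claw: [58,58,58,58,58,58,58,58]
  slide:
    - [0,0.07,0]
    - [0,0.14,0]
    - [0,0.2,0]
    - [0,0.24,0]
    - [0,0.24,-0.06]
    - [0,0.24,-0.12]
    - [0,0.24,-0.18]
    - [0,0.24,-0.18]
  yaw: [0,0,0,0,0,0,0,0]

```text
time: 6.02
tool_pos: [0.4272, 0.1385, 0.2167]
tcp_rot: [0.021, -3.125, 0.006]
wrist_force: [-2.7, -1.2, -3.2]
width: 0.72
grip_force: 50.7
```

```bash
python3 -c "
from h import *
st()"
```

```text
t 6.02 tcp [0.4272 0.1385 0.2167] yang 90.78 z [-0.016 -0.004 -1.   ] q [ 0.26  0.05  2.24  0.    0.87 -1.33] F [-2.7 -1.2 -3.2] w 61.5 g 50.7
```

drive_tool:
  claw: [58,58,58,58,58,58]
  slide:
    - [0,0,-0.02]
    - [0,0,-0.04]
    - [0,0,-0.05]
    - [0,0,-0.05]
    - [0,0,-0.05]
    - [0,0,-0.05]
  yaw: [0,0,0,0,0,0]

```text
time: 6.52
tool_pos: [0.4333, 0.1397, 0.2007]
tcp_rot: [-0.02, 3.139, 0.001]
wrist_force: [0.2, -0.5, -3.3]
width: 0.717
grip_force: 50.9
```

```bash
python3 -c "
from h import *
st()"
```

```text
t 6.52 tcp [0.4333 0.1397 0.2007] yang 90.72 z [ 0.002  0.001 -1.   ] q [ 0.26  0.08  2.24  0.    0.82 -1.33] F [ 0.2 -0.5 -3.3] w 61.2 g 50.9
```

drive_tool:
  claw: [58,58,58,58,58,58]
  slide:
    - [0,0,-0.006]
    - [0,0,-0.01]
    - [0,0,-0.014]
    - [0,0,-0.018]
    - [0,0,-0.018]
    - [0,0,-0.018]
  yaw: [0,0,0,0,0,0]

```text
time: 7.02
tool_pos: [0.4329, 0.1397, 0.192]
tcp_rot: [0.02, -3.141, 0.0]
wrist_force: [-4.5, -0.1, 8.8]
width: 0.717
grip_force: 52.5
```

drive_tool:
  claw: [85,85,85,85,85,85,85,85]
  slide:
    - [0,0,0]
    - [0,0,0]
    - [0,0,0]
    - [0,0,0]
    - [0,0,0.06]
    - [0,0,0.13]
    - [0,0,0.2]
    - [0,0,0.2]
  yaw: [0,0,0,0,0,0,0,0]

```text
time: 7.68
tool_pos: [0.4358, 0.1405, 0.2978]
tcp_rot: [-0.02, 3.129, 0.005]
wrist_force: [1.3, 0.2, 0.8]
width: 0.996
grip_force: 0.0
```

drive_tool:
  claw: [85,85,85,85,85,85,85,85]
  slide:
    - [0,0,0]
    - [0,0,0]
    - [0,0,0]
    - [0,0,0]
    - [0,0,0]
    - [0,0,0]
    - [0,0,0]
    - [0,0,0]
  yaw: [-0.04,-0.08,-0.12,-0.16,-0.2,-0.24,-0.28,-0.31]

```text
time: 8.35
tool_pos: [0.4326, 0.1396, 0.2904]
tcp_rot: [-1.46, -2.782, -0.0]
wrist_force: [-0.9, 0.5, -0.7]
width: 0.994
grip_force: 0.0
```

drive_tool:
  claw: [85,85,85,85,85,85,85,85]
  slide:
    - [0,0,0]
    - [0,0,0]
    - [0,0,0]
    - [0,0,0]
    - [0,0,0]
    - [0,0,0]
    - [0,0,0]
    - [0,0,0]
  yaw: [-0.04,-0.08,-0.12,-0.16,-0.19,-0.19,-0.19,-0.19]

```text
time: 9.02
tool_pos: [0.4326, 0.1396, 0.2905]
tcp_rot: [-2.204, -2.238, 0.0]
wrist_force: [0.1, -1.2, 0.3]
width: 1.001
grip_force: 0.0
```

```bash
python3 - <<'E'
from w import *
save(c,"w4")
print("block");blobs((.35,.52,.05,.23),.04,.06)
print("plates");blobs((.60,.70,.05,.19),.085,.1)
print("door");blobs((.5,.6,.02,.23),.075,.095)
print("farwall");blobs((.70,.75,-.2,.1),.075,.095)
c=cam("top");P[:]=pts(c)
print("top: block");blobs((.35,.52,.05,.23),.04,.06,20)
E
```

```text
t 9.02 tcp [0.4326 0.1396 0.2905] yang 0.88 z [-0. -0. -1.] q [ 0.26 -0.05  2.18  0.    1.02  0.24] F [ 0.1 -1.2  0.3] w 85.4 g 0.0
block
4777 z 0.051 c [426.3 140.1] sz [40.1 62.3] a 0.87
plates
door
4487 z 0.0817 c [557.7 144.2] sz [ 11.4 136.9] a 10.02
148 z 0.084 c [570.8  25.3] sz [ 7.9 10.6] a 0.36
farwall
top: block
165 z 0.0485 c [428.1 125.4] sz [39.2 37.3] a 1.45
```

View pics/w4.png

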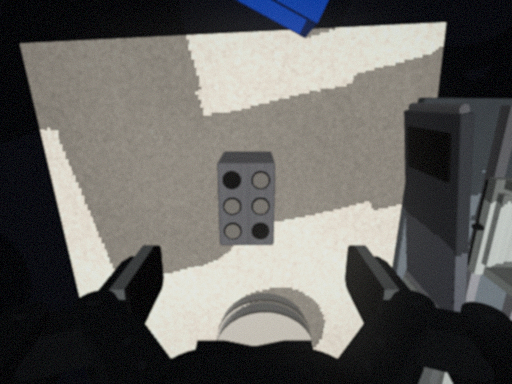

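The wrist view shows the block upright on the bench at (247,200). I grip its long faces there.

drive_tool:
  claw: [85,85,85,85,85,85]
  slide:
    - [-0.011,0.001,0]
    - [-0.011,0.001,-0.07]
    - [-0.011,0.001,-0.14]
    - [-0.011,0.001,-0.19]
    - [-0.011,0.001,-0.205]
    - [-0.011,0.001,-0.205]
  yaw: [0,0,0,0,0,0]

```text
time: 9.62
tool_pos: [0.4253, 0.1397, 0.186]
tcp_rot: [-2.204, -2.234, 0.008]
wrist_force: [-1.3, -0.5, -0.1]
width: 0.994
grip_force: 0.0
```

drive_tool:
  claw: [36,36,36,36,36,36,36,36]
  slide:
    - [0,0,0]
    - [0,0,0]
    - [0,0,0]
    - [0,0,0]
    - [0,0,0]
    - [0,0,0]
    - [0,0,0]
    - [0,0,0]
  yaw: [0,0,0,0,0,0,0,0]

```text
time: 10.28
tool_pos: [0.428, 0.1404, 0.19]
tcp_rot: [2.206, 2.235, 0.004]
wrist_force: [-2.1, 0.9, 6.2]
width: 0.462
grip_force: 42.5
```

```bash
python3 -c "
from h import *
st()"
```

```text
t 10.28 tcp [0.428  0.1404 0.19  ] yang 0.74 z [ 0.003  0.001 -1.   ] q [0.26 0.09 2.26 0.   0.79 0.25] F [-2.1  0.9  6.2] w 39.4 g 42.5
```

drive_tool:
  claw: [36,36,36,36,36,36,36,36]
  slide:
    - [0,0,0.04]
    - [0,0,0.1]
    - [0,0,0.18]
    - [0,0,0.26]
    - [0.06,-0.04,0.28]
    - [0.13,-0.08,0.28]
    - [0.2,-0.12,0.28]
    - [0.27,-0.16,0.28]
  yaw: [0,0,0,0,0,0,0,0]

```text
time: 10.95
tool_pos: [0.5631, 0.0592, 0.3293]
tcp_rot: [2.205, 2.236, 0.002]
wrist_force: [-0.4, 0.0, -3.6]
width: 0.464
grip_force: 41.8
```

drive_tool:
  claw: [36,36,36,36,36,36,36,36]
  slide:
    - [0.06,0,0]
    - [0.12,0,0]
    - [0.16,0,0]
    - [0.165,0,0]
    - [0.165,0,0]
    - [0.165,0,0]
    - [0.165,0,0]
    - [0.165,0,0]
  yaw: [0,0,0,0,0,0,0,0]

```text
time: 11.62
tool_pos: [0.6434, 0.0603, 0.328]
tcp_rot: [-2.206, -2.236, 0.001]
wrist_force: [-0.8, -0.6, -3.0]
width: 0.458
grip_force: 42.0
```

```bash
python3 - <<'E'
from w import *
save(c,"w5")
x,y,z=s["tool_pos"]
print("block");blobs((x-.08,x+.08,y-.05,y+.05),z-.16,z-.125)
print("plates");blobs((.60,.70,.05,.19),.082,.1)
print("sled inner");blobs((.60,.70,.05,.19),.025,.04)
print("door");blobs((.5,.6,.02,.23),.075,.095)
print("farwall");blobs((.70,.75,-.2,.1),.075,.095)
print("base");blobs((.50,.80,-.2,.3),.008,.016,400)
E
```

```text
t 11.62 tcp [0.6434 0.0603 0.328 ] yang 0.76 z [-0.001 -0.    -1.   ] q [0.05 0.27 1.75 0.   1.13 0.04] F [-0.8 -0.6 -3. ] w 39.1 g 42.0
block
16764 z 0.1882 c [642.9  61.7] sz [67.2 59.4] a 1.17
121 z 0.2009 c [604.6  66.7] sz [7.6 1.8] a 3.02
134 z 0.2009 c [681.1  68. ] sz [1.8 7.6] a 87.54
plates
1024 z 0.0922 c [645.2 153.5] sz [46.1  7.2] a 0.08
758 z 0.0911 c [645.6  80.5] sz [ 6.2 45.9] a 89.27
sled inner
6301 z 0.0316 c [645.  115.1] sz [80.3 71.2] a 87.05
door
4090 z 0.0831 c [564.7 105.4] sz [ 14.7 172.1] a 7.2
farwall
1269 z 0.0845 c [719.   30.2] sz [71.5 10.4] a 89.34
base
11930 z 0.0128 c [588.9 100.3] sz [217.4  58.3] a 89.97
2562 z 0.0128 c [644.9 187.9] sz [36.2 43. ] a 0.45
12807 z 0.0127 c [704.6 100.2] sz [ 60.3 220.7] a 1.81
```

View pics/w5.png

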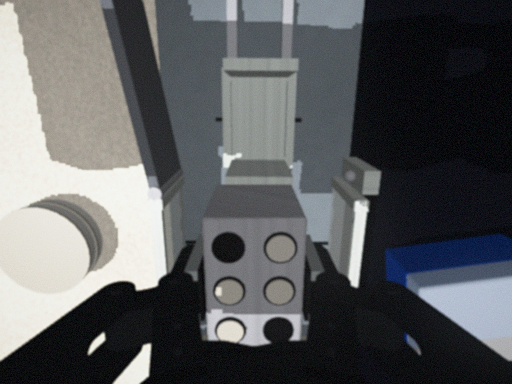

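The view shows the empty nest at (260,115) beyond the held block, with clear room at both sides. I check where the block sits in the hand.

```bash
python3 - <<'E'
from w import *
x,y,z=s["tool_pos"]
m=(abs(P[...,2]-.188)<.0025)&(abs(P[...,0]-x)<.035)&(abs(P[...,1]-y)<.05)
q=P[m]; print("top z",np.median(P[(abs(P[...,0]-x)<.015)&(abs(P[...,1]-y-.01)<.01)][:,2]))
for xx in np.arange(-.015,.016,.006):
    k=abs(q[:,0]-x-xx)<.003; print(xx.round(3), (np.percentile(q[k,1],[.5,50,99.5])-y).round(4))
k=q[:,1]>y+.018; print("x span of front strip",(np.percentile(q[k,0],[.5,99.5])-x).round(4))
print("plates"); blobs((.60,.70,.05,.19),.085,.1)
for z0 in(.04,.05,.06,.07):
    f=P[(abs(P[...,0]-.6455)<.018)&(P[...,1]>.13)&(P[...,1]<.17)&(abs(P[...,2]-z0)<.004)]; print(z0,len(f),f[:,1].mean() if len(f) else 0, f[:,1].min() if len(f) else 0)
E
```

```text
t 11.67 tcp [0.6436 0.0603 0.3282] yang 0.76 z [-0.001 -0.    -1.   ] q [0.05 0.27 1.75 0.   1.13 0.04] F [ 0.2 -0.6 -3.7] w 39.4 g 42.0
top z 0.23315662153382916
-0.015 [-0.0245  0.0082  0.0304]
-0.009 [-0.0248  0.0104  0.0304]
-0.003 [-0.0269  0.0058  0.0305]
0.003 [-0.027   0.0052  0.0307]
0.009 [-0.0254  0.0057  0.0307]
0.015 [-0.0244  0.0064  0.0308]
x span of front strip [-0.0203  0.0188]
plates
991 z 0.0925 c [645.3 153.6] sz [46.   7.2] a 0.2
695 z 0.0919 c [645.4  80.6] sz [45.7  5.8] a 0.6
0.04 15 0.15017077125766598 0.1501227554472749
0.05 31 0.15013986718253913 0.15000711310822418
0.06 33 0.15013751608596568 0.15000389464657987
0.07 41 0.150119025014347 0.14997884235777423
```

drive_tool:
  claw: [36,36,36,36,36,36,36]
  slide:
    - [0.006,0.05,0]
    - [0.006,0.1,0]
    - [0.006,0.114,0]
    - [0.006,0.114,-0.04]
    - [0.006,0.114,-0.07]
    - [0.006,0.114,-0.07]
    - [0.006,0.114,-0.07]
  yaw: [0,0,0,0,0,0,0]

```text
time: 12.3
tool_pos: [0.6466, 0.117, 0.292]
tcp_rot: [-2.205, -2.235, 0.004]
wrist_force: [-0.7, -0.9, -3.1]
width: 0.461
grip_force: 41.9
```

```bash
python3 - <<'E'
from w import *
save(c,"w6")
x,y,z=s["tool_pos"]
print("plates"); blobs((.60,.70,.05,.19),.085,.1)
t=z-.1395
m=(abs(P[...,2]-t)<.003)&(abs(P[...,0]-x)<.035)&(abs(P[...,1]-y)<.05); q=P[m]
for xx in (-.01,0,.01):
    k=abs(q[:,0]-x-xx)<.003; print(xx, (np.percentile(q[k,1],[99.5])).round(4))
k=q[:,1]>y+.018; print("x span",(np.percentile(q[k,0],[.5,99.5])).round(4))
E
```

```text
t 12.3 tcp [0.6466 0.117  0.292 ] yang 0.76 z [-0.003 -0.001 -1.   ] q [ 0.14  0.32  1.75 -0.    1.08  0.13] F [-0.7 -0.9 -3.1] w 39.4 g 41.9
plates
1254 z 0.0922 c [645.3 153.6] sz [45.9  7.8] a 0.31
-0.01 [0.1473]
0 [0.1475]
0.01 [0.1476]
x span [0.6259 0.665 ]
```

View pics/w6.png

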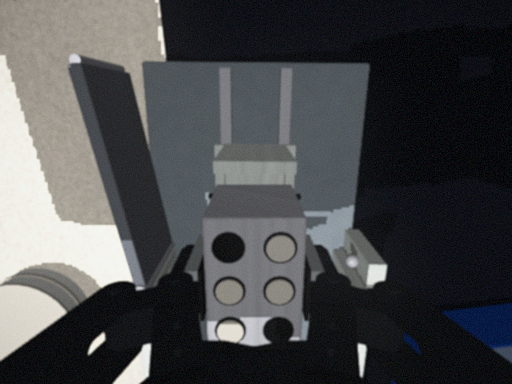

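Block edge to plate gap reads 2.6 mm (nominal 2.5) and x agrees, so I lower it.

drive_tool:
  claw: [36,36,36,36,36,36,36]
  slide:
    - [0,0,-0.03]
    - [0,0,-0.06]
    - [0,0,-0.08]
    - [0,0,-0.1]
    - [0,0,-0.12]
    - [0,0,-0.12]
    - [0,0,-0.12]
  yaw: [0,0,0,0,0,0,0]

```text
time: 12.93
tool_pos: [0.6473, 0.117, 0.2325]
tcp_rot: [-2.206, -2.235, 0.002]
wrist_force: [-0.4, -0.2, -3.3]
width: 0.46
grip_force: 41.9
```

drive_tool:
  claw: [36,36,36,36,36,36,36,36]
  slide:
    - [0,0,-0.005]
    - [0,0,-0.01]
    - [0,0,-0.014]
    - [0,0,-0.018]
    - [0,0,-0.02]
    - [0,0,-0.022]
    - [0,0,-0.022]
    - [0,0,-0.022]
  yaw: [0,0,0,0,0,0,0,0]

```text
time: 13.6
tool_pos: [0.6476, 0.1171, 0.2221]
tcp_rot: [-2.207, -2.236, 0.0]
wrist_force: [-0.1, -0.7, -3.7]
width: 0.459
grip_force: 41.9
```

drive_tool:
  claw: [36,36,36,36,36]
  slide:
    - [0,0,-0.003]
    - [0,0,-0.006]
    - [0,0,-0.008]
    - [0,0,-0.008]
    - [0,0,-0.008]
  yaw: [0,0,0,0,0]

```text
time: 14.02
tool_pos: [0.6478, 0.1171, 0.22]
tcp_rot: [2.207, 2.235, 0.001]
wrist_force: [-3.8, -0.8, 5.6]
width: 0.461
grip_force: 43.0
```

drive_tool:
  claw: [60,85,85,85,85,85,85,85]
  slide:
    - [0,0,0]
    - [0,0,0]
    - [0,0,0]
    - [0,0,0]
    - [0,0,0.04]
    - [0,0,0.1]
    - [0,0,0.17]
    - [0,0,0.24]
  yaw: [0,0,0,0,0,0,0,0]

```text
time: 14.68
tool_pos: [0.6471, 0.117, 0.3383]
tcp_rot: [-2.206, -2.235, 0.003]
wrist_force: [0.8, 0.1, 1.1]
width: 0.991
grip_force: 0.0
```

```bash
python3 - <<'E'
from w import *
print("block"); blobs((.60,.70,.05,.19),.07,.086)
print("plates"); blobs((.60,.70,.05,.19),.088,.1)
c=cam("top");P[:]=pts(c);print("top block");blobs((.60,.70,.05,.19),.07,.086,20);print("top plates");blobs((.60,.70,.05,.19),.086,.1,20)
E
```

```text
t 14.68 tcp [0.6471 0.117  0.3383] yang 0.74 z [-0.002 -0.    -1.   ] q [ 0.14  0.28  1.71 -0.    1.15  0.13] F [0.8 0.1 1.1] w 84.7 g 0.0
block
191 z 0.0789 c [645.2 157.1] sz [45.8  0.5] a 0.44
4391 z 0.081 c [645.5 115.1] sz [46.2 65.4] a 0.08
plates
745 z 0.0926 c [645.2 153.7] sz [46.1  7.3] a 0.26
655 z 0.0923 c [645.4  79.9] sz [45.8  8. ] a 0.42
top block
155 z 0.0785 c [647.9  97.6] sz [38.3 27.5] a 1.27
top plates
53 z 0.0908 c [646.8  78. ] sz [ 5.9 46. ] a 89.97
```

```bash
python3 - <<'E'
from h import *
t=dict(np.load("top.npz")); P=pts(t); g=t["color"].mean(2)
for x0 in (.605,.61,.615,.68,.69,.695,.70):
    k=(abs(P[...,0]-x0)<.003)&(abs(P[...,2]-.011)<.006)&(P[...,1]>-.09)&(P[...,1]<.21)
    y=P[k][:,1]; v=g[k]; b=np.round(y/.003); u=sorted(set(b)); m=np.array([v[b==i].mean() for i in u]); u=np.array(u)*3
    d=[(int(u[i]),int(m[i]-np.median(m[max(0,i-5):i+6]))) for i in range(len(u)) if m[i]<np.median(m[max(0,i-5):i+6])-20]
    print(x0,d)
im=cv2.imread("pics/top.png")[125:205,180:305]; cv2.imwrite("pics/crop.png",cv2.resize(im,None,fx=6,fy=6,interpolation=cv2.INTER_CUBIC))
E
```

```text
0.605 []
0.61 []
0.615 [(120, -21)]
0.68 []
0.69 [(87, -34), (90, -36), (93, -31), (117, -25), (159, -44), (162, -47), (165, -44)]
0.695 [(-3, -24), (84, -20), (87, -39), (90, -45), (93, -45), (159, -32), (162, -47), (165, -42)]
0.7 [(-6, -34), (-3, -47), (87, -22), (90, -44), (93, -43), (159, -23), (162, -46), (165, -43)]
```

View pics/crop.png

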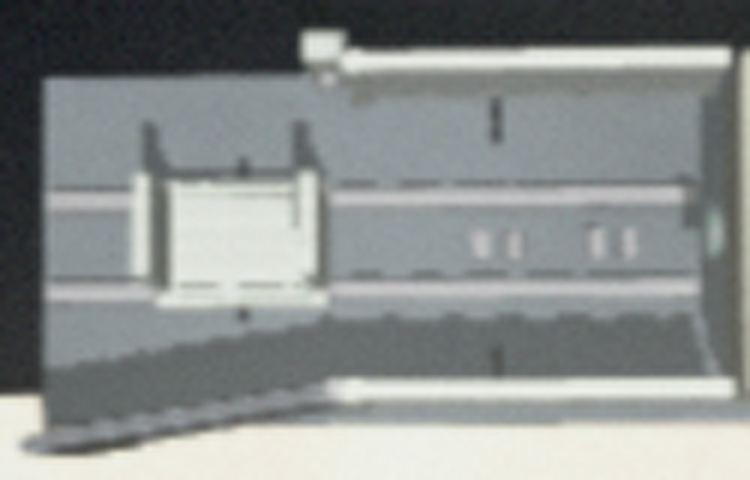

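The crop shows the base marks at (497,120) and the sled marks at (243,165): about 122 mm of travel to the station. I move behind the plate with the fingers shut.

drive_tool:
  claw: [0,0,0,0,0,0,0,0]
  slide:
    - [0,0.05,0]
    - [0,0.1,0]
    - [0,0.15,0]
    - [0,0.15,0]
    - [0,0.15,-0.06]
    - [0,0.15,-0.12]
    - [0,0.15,-0.19]
    - [0,0.15,-0.19]
  yaw: [0,0,0,0,0,0,0,0]

```text
time: 15.45
tool_pos: [0.6437, 0.1908, 0.2345]
tcp_rot: [-2.202, -2.231, 0.019]
wrist_force: [-1.6, 0.1, -2.8]
width: 0.002
grip_force: 0.0
```

drive_tool:
  claw: [0,0,0,0,0,0,0,0]
  slide:
    - [0,0,0]
    - [0,-0.005,0]
    - [0,-0.01,0]
    - [0,-0.016,0]
    - [0,-0.022,0]
    - [0,-0.028,0]
    - [0,-0.034,0]
    - [0,-0.04,0]
  yaw: [0,0,0,0,0,0,0,0]

```text
time: 16.12
tool_pos: [0.6477, 0.1717, 0.2437]
tcp_rot: [2.207, 2.235, 0.001]
wrist_force: [0.1, -0.5, 0.2]
width: 0.001
grip_force: 0.0
```

```bash
cat > t.py <<'E'
from w import *
c=cam("top");P[:]=pts(c)
print("plates");blobs((.60,.70,-.08,.19),.085,.1,15); print("block");blobs((.61,.69,-.08,.19),.07,.084,15)
E
python3 t.py
```

```text
t 16.12 tcp [0.6477 0.1717 0.2437] yang 0.73 z [ 0.001  0.    -1.   ] q [ 0.22  0.39  1.75 -0.    1.    0.21] F [ 0.1 -0.5  0.2] w 0.1 g 0.0
plates
54 z 0.0903 c [647.  78.] sz [45.6  5.9] a 0.49
43 z 0.0896 c [645.9 150.5] sz [42.6  5.5] a 0.47
block
355 z 0.0785 c [648.  116.4] sz [64.2 39.5] a 89.45
18 z 0.073 c [646.9  74.3] sz [46.5  0.5] a 0.38
```

drive_tool:
  claw: [0,0,0,0,0,0,0,0]
  slide:
    - [0,-0.015,0]
    - [0,-0.03,0]
    - [0,-0.05,0]
    - [0,-0.07,0]
    - [0,-0.09,0]
    - [0,-0.11,0]
    - [0,-0.13,0]
    - [0,-0.14,0]
  yaw: [0,0,0,0,0,0,0,0]

```text
time: 16.88
tool_pos: [0.6476, 0.1002, 0.2432]
tcp_rot: [2.208, 2.234, -0.001]
wrist_force: [0.6, 1.1, 0.5]
width: -0.0
grip_force: 0.7
```

```bash
python3 t.py
```

```text
t 16.88 tcp [0.6476 0.1002 0.2432] yang 0.68 z [-0.    -0.001 -1.   ] q [ 0.12  0.37  1.79 -0.    0.99  0.1 ] F [0.6 1.1 0.5] w -0.0 g 0.7
plates
53 z 0.0906 c [646.9   8.8] sz [45.2  5.5] a 0.11
block
286 z 0.0784 c [649.   41.4] sz [40.3 48.7] a 0.26
```

drive_tool:
  claw: [0,0,0,0,0,0,0,0]
  slide:
    - [0,-0.01,0]
    - [0,-0.022,0]
    - [0,-0.036,0]
    - [0,-0.05,0]
    - [0,-0.062,0]
    - [0,-0.072,0]
    - [0,-0.08,0]
    - [0,-0.082,0]
  yaw: [0,0,0,0,0,0,0,0]

```text
time: 17.65
tool_pos: [0.6475, 0.0618, 0.2431]
tcp_rot: [-2.207, -2.232, -0.004]
wrist_force: [-0.9, 10.6, -0.7]
width: -0.009
grip_force: 5.2
```

```bash
python3 t.py
```

```text
t 17.65 tcp [0.6475 0.0618 0.2431] yang 0.63 z [-0.     0.004 -1.   ] q [0.06 0.36 1.8  0.   0.99 0.04] F [-0.9 10.6 -0.7] w -0.7 g 5.2
plates
47 z 0.0902 c [646.5 -28.3] sz [ 5.3 44.6] a 89.93
block
162 z 0.0784 c [649.2  -7. ] sz [26.9 40.2] a 89.83
```

drive_tool:
  claw: [0,0,0,0]
  slide:
    - [0,-0.003,0]
    - [0,-0.006,0]
    - [0,-0.006,0]
    - [0,-0.006,0]
  yaw: [0,0,0,0]

```text
time: 18.08
tool_pos: [0.6474, 0.0611, 0.2432]
tcp_rot: [-2.205, -2.231, -0.007]
wrist_force: [-0.6, 14.6, -0.3]
width: -0.003
grip_force: 7.3
```

```bash
python3 t.py
```

```text
t 18.08 tcp [0.6474 0.0611 0.2432] yang 0.68 z [ 0.     0.006 -1.   ] q [0.05 0.36 1.8  0.01 0.98 0.04] F [-0.6 14.6 -0.3] w -0.2 g 7.3
plates
51 z 0.0904 c [647.8 -28.3] sz [ 5.4 43.1] a 89.86
block
146 z 0.0787 c [649.7  -8.3] sz [24.2 38.7] a 89.89
```

```bash
python3 - <<'E'
from h import *
c=cam("top"); save(c,"t2"); d=cam("side"); save(d,"s2")
a=cv2.resize(cv2.imread("pics/t2.png")[110:210,180:340],None,fx=5,fy=5,interpolation=cv2.INTER_CUBIC)[:500,:800]
cv2.imwrite("pics/c2.png",a)
b=cv2.resize(cv2.imread("pics/s2.png")[130:280,200:350],None,fx=4,fy=4,interpolation=cv2.INTER_CUBIC)
cv2.imwrite("pics/c3.png",b)
E
```

```text
(no output)
```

View pics/c2.png

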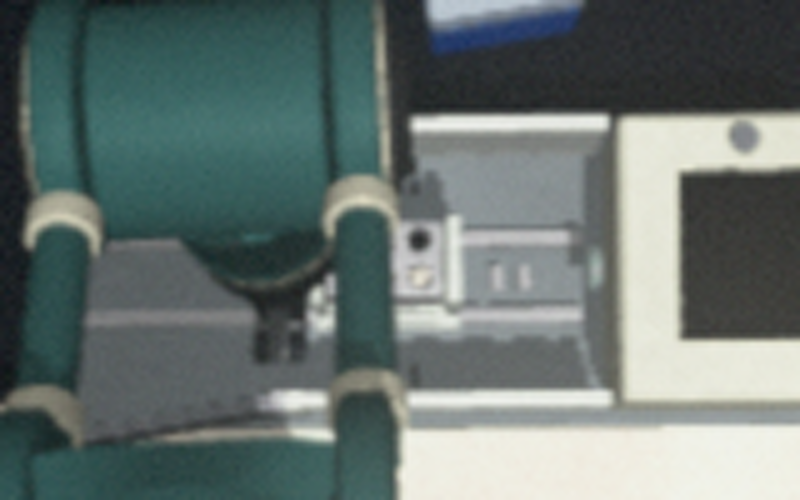

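View pics/c3.png

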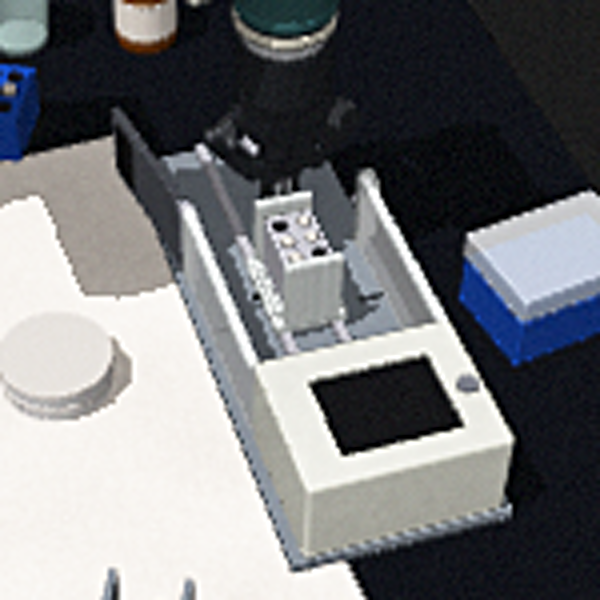

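The side crop shows the gripper about at the shield mouth, behind the sled, with nothing obvious jammed. The wrist moment should tell where the force acts.

```bash
python3 - <<'E'
from w import *
print(s["wrist_force"],s["torque"], "h",s["torque"][0]/s["wrist_force"][1],"rx",s["torque"][2]/s["wrist_force"][1])
g=((P[...,0]>.55)&(P[...,0]<.75)&(P[...,1]>-.1)&(P[...,1]<.25)); 
c=cam("side"); Q=pts(c)
m=(Q[...,0]>.56)&(Q[...,0]<.74)&(Q[...,1]>.0)&(Q[...,1]<.12)&(Q[...,2]>.095)&(Q[...,2]<.2)
for z in np.arange(.095,.2,.015):
    q=Q[m&(abs(Q[...,2]-z)<.0075)]
    if len(q): print(z.round(3),q.min(0).round(3),q.max(0).round(3))
E
```

```text
t 18.28 tcp [0.6474 0.0611 0.2432] yang 0.69 z [ 0.     0.006 -1.   ] q [0.05 0.36 1.8  0.01 0.98 0.04] F [ 0.4 14.3 -0.6] w -0.1 g 7.2
[ 0.39900849 14.31092747 -0.58961721] [ 2.30327227  0.05400396 -0.0705174 ] h 0.16094500356348065 rx -0.004927521102096046
0.095 [0.633 0.046 0.095] [0.66  0.056 0.102]
0.11 [0.629 0.048 0.103] [0.672 0.062 0.117]
0.125 [0.608 0.046 0.118] [0.689 0.076 0.132]
0.14 [0.595 0.042 0.133] [0.698 0.074 0.147]
0.155 [0.585 0.043 0.148] [0.708 0.076 0.162]
0.17 [0.586 0.04  0.163] [0.707 0.073 0.177]
0.185 [0.605 0.043 0.178] [0.687 0.071 0.192]
0.2 [0.609 0.032 0.193] [0.633 0.07  0.2  ]
```

The force acts at z = 0.082 on the push plate, so this is the sled itself climbing its detent. I push on in small steps, keeping the commanded position short of the station.

drive_tool:
  claw: [0,0,0,0]
  slide:
    - [0,-0.002,0]
    - [0,-0.004,0]
    - [0,-0.004,0]
    - [0,-0.004,0]
  yaw: [0,0,0,0]

```text
time: 18.72
tool_pos: [0.6474, 0.0605, 0.2432]
tcp_rot: [-2.204, -2.23, -0.01]
wrist_force: [-1.1, 18.4, -1.2]
width: -0.0
grip_force: 9.9
```

```bash
python3 t.py
```

```text
t 18.72 tcp [0.6474 0.0605 0.2432] yang 0.67 z [ 0.     0.009 -1.   ] q [0.05 0.36 1.8  0.01 0.98 0.03] F [-1.1 18.4 -1.2] w -0.0 g 9.9
plates
50 z 0.0903 c [646.7 -28.3] sz [ 5.4 44.8] a 89.88
block
137 z 0.0786 c [649.9  -8.3] sz [24.2 38.6] a 89.86
```

drive_tool:
  claw: [0,0,0,0,0]
  slide:
    - [0,0.01,0]
    - [0,0.03,0]
    - [0,0.04,0]
    - [0,0.04,0]
    - [0,0.04,0]
  yaw: [0,0,0,0,0]

```text
time: 19.23
tool_pos: [0.6476, 0.076, 0.2433]
tcp_rot: [2.206, 2.236, -0.001]
wrist_force: [0.2, -1.0, 0.4]
width: -0.004
grip_force: 0.0
```

```bash
python3 t.py; python3 - <<'E'
from h import *
s=bot.read_state(); print(s["wrist_force"].round(2),s["torque"].round(3))
c=cam("side"); Q=pts(c); save(c,"s3")
# profile along sled/rail seen by side cam, inside shield (x .58-.715)
for y in np.arange(-.11,.10,.008):
    q=Q[(Q[...,0]>.58)&(Q[...,0]<.712)&(abs(Q[...,1]-y)<.004)&(Q[...,2]<.12)]
    if len(q): k=q[q[:,2]>.02]; print(y.round(3),len(q),"zmax",q[:,2].max().round(3),"x of z>.02",(k[:,0].min().round(3),k[:,0].max().round(3)) if len(k) else None)
E
```

```text
t 19.23 tcp [0.6476 0.076  0.2433] yang 0.77 z [ 0.    -0.001 -1.   ] q [ 0.08  0.36  1.8  -0.    0.99  0.07] F [ 0.2 -1.   0.4] w -0.3 g 0.0
plates
34 z 0.0907 c [647.8 -26.9] sz [ 2.7 43. ] a 89.86
block
277 z 0.0787 c [649.4   3.8] sz [40.5 48.4] a 0.04
[-0.1   0.58  0.66] [-0.012 -0.019  0.041]
-0.11 10 zmax 0.094 x of z>.02 (np.float64(0.589), np.float64(0.71))
-0.054 2 zmax 0.024 x of z>.02 (np.float64(0.62), np.float64(0.667))
-0.046 20 zmax 0.025 x of z>.02 (np.float64(0.621), np.float64(0.671))
-0.038 67 zmax 0.027 x of z>.02 (np.float64(0.62), np.float64(0.671))
-0.03 278 zmax 0.097 x of z>.02 (np.float64(0.618), np.float64(0.675))
-0.022 101 zmax 0.095 x of z>.02 (np.float64(0.617), np.float64(0.673))
-0.014 42 zmax 0.083 x of z>.02 (np.float64(0.616), np.float64(0.675))
-0.006 69 zmax 0.085 x of z>.02 (np.float64(0.616), np.float64(0.668))
0.002 62 zmax 0.085 x of z>.02 (np.float64(0.617), np.float64(0.667))
0.01 70 zmax 0.086 x of z>.02 (np.float64(0.61), np.float64(0.665))
0.018 60 zmax 0.083 x of z>.02 (np.float64(0.611), np.float64(0.667))
0.026 61 zmax 0.086 x of z>.02 (np.float64(0.616), np.float64(0.667))
0.034 53 zmax 0.083 x of z>.02 (np.float64(0.617), np.float64(0.666))
0.042 74 zmax 0.095 x of z>.02 (np.float64(0.616), np.float64(0.667))
0.05 83 zmax 0.096 x of z>.02 (np.float64(0.615), np.float64(0.668))
0.058 20 zmax 0.118 x of z>.02 (np.float64(0.621), np.float64(0.658))
0.066 91 zmax 0.12 x of z>.02 (np.float64(0.619), np.float64(0.68))
0.074 49 zmax 0.119 x of z>.02 (np.float64(0.62), np.float64(0.668))
0.082 26 zmax 0.119 x of z>.02 (np.float64(0.621), np.float64(0.654))
0.09 27 zmax 0.023 x of z>.02 (np.float64(0.62), np.float64(0.628))
0.098 28 zmax 0.023 x of z>.02 (np.float64(0.62), np.float64(0.627))
```

The sled springs back slightly, so it is on the detent's ramp. I press again, never commanding past the station.

drive_tool:
  claw: [0,0,0,0,0,0,0,0]
  slide:
    - [0,-0.01,0]
    - [0,-0.02,0]
    - [0,-0.03,0]
    - [0,-0.036,0]
    - [0,-0.04,0]
    - [0,-0.043,0]
    - [0,-0.046,0]
    - [0,-0.046,0]
  yaw: [0,0,0,0,0,0,0,0]

```text
time: 20.05
tool_pos: [0.6475, 0.055, 0.2432]
tcp_rot: [-2.205, -2.235, -0.004]
wrist_force: [0.7, -0.5, -0.3]
width: -0.0
grip_force: 0.0
```

```bash
python3 t.py
```

```text
t 20.05 tcp [0.6475 0.055  0.2432] yang 0.79 z [ 0.     0.003 -1.   ] q [0.05 0.36 1.8  0.   0.98 0.03] F [ 0.7 -0.5 -0.3] w -0.0 g 0.0
plates
51 z 0.0902 c [647.8 -36.2] sz [ 5.4 42.9] a 89.76
block
136 z 0.0787 c [649.8 -16.4] sz [24.2 38.8] a 89.89
```

drive_tool:
  claw: [0,0,0,0]
  slide:
    - [0,-0.002,0]
    - [0,-0.004,0]
    - [0,-0.004,0]
    - [0,-0.004,0]
  yaw: [0,0,0,0]

```text
time: 20.48
tool_pos: [0.6476, 0.0502, 0.2432]
tcp_rot: [2.207, 2.235, -0.001]
wrist_force: [0.1, 0.6, 0.3]
width: -0.001
grip_force: 0.0
```

```bash
python3 t.py; python3 - <<'E'
from h import *
c=cam("top"); P=pts(c); g=c["color"].mean(2); save(c,"t4")
for x0 in (.61,.615,.68,.683,.686,.69,.695,.70,.705):
    k=(abs(P[...,0]-x0)<.003)&(P[...,2]<.025)&(P[...,1]>-.09)&(P[...,1]<.05)
    y=P[k][:,1]; v=g[k]; b=np.round(y/.0025); u=np.array(sorted(set(b))); m=np.array([v[b==i].mean() for i in u])
    print(x0,[(float(u[i]*2.5),int(m[i]),) for i in range(len(u)) if m[i]<np.median(m)-15], int(np.median(m)))
E
```

```text
t 20.48 tcp [0.6476 0.0502 0.2432] yang 0.71 z [-0.    -0.001 -1.   ] q [ 0.04  0.36  1.8  -0.    0.98  0.03] F [0.1 0.6 0.3] w -0.1 g 0.0
plates
34 z 0.0908 c [647.8 -40.1] sz [ 2.8 43.1] a 89.83
block
126 z 0.0789 c [649.5 -20.4] sz [21.5 38.3] a 89.91
16 z 0.0794 c [635.4  24.4] sz [ 7.2 18.5] a 66.98
0.61 [(25.0, 82)] 105
0.615 [(25.0, 109)] 140
0.68 [(-27.5, 110), (-25.0, 104), (-20.0, 106), (-15.0, 105)] 140
0.683 [(-35.0, 120), (-32.5, 110), (-30.0, 103), (-27.5, 105), (-25.0, 104), (-20.0, 103), (-17.5, 104), (-15.0, 105)] 142
0.686 [(-35.0, 121), (-32.5, 105), (-30.0, 103), (-27.5, 100), (-25.0, 98), (-20.0, 98), (-17.5, 103), (-15.0, 102)] 142
0.69 [(-35.0, 122), (-32.5, 101), (-30.0, 99), (-27.5, 97), (-25.0, 98), (-20.0, 98), (-17.5, 99), (-15.0, 100)] 142
0.695 [(-32.5, 114), (-30.0, 101), (-27.5, 102), (-25.0, 103), (-20.0, 101), (-17.5, 98), (-15.0, 96), (-12.5, 94)] 141
0.7 [(-32.5, 122), (-30.0, 103), (-27.5, 101), (-25.0, 113), (-20.0, 117), (-17.5, 106), (-15.0, 96)] 143
0.705 [(-30.0, 116), (-27.5, 100), (-25.0, 106)] 143
```

drive_tool:
  claw: [0,0,0,0,0,0,0,0]
  slide:
    - [0,0.01,0]
    - [0,0.02,0.01]
    - [0,0.02,0.08]
    - [0,0.02,0.15]
    - [0,-0.05,0.2]
    - [0,-0.1,0.2]
    - [0,-0.1,0.2]
    - [0,-0.1,0.2]
  yaw: [0,0,0,0,0,0,0,0]

```text
time: 21.3
tool_pos: [0.6477, 0.0004, 0.3444]
tcp_rot: [2.208, 2.233, 0.002]
wrist_force: [-0.1, -0.1, -0.5]
width: 0.002
grip_force: 0.0
```

```bash
python3 - <<'E'
from w import *
b=(.60,.70,-.08,.09)
print("plates"); blobs(b,.088,.1); print("block"); blobs(b,.076,.086)
print("door");blobs((.5,.6,.02,.25),.075,.095); print("walls");blobs((.56,.59,-.15,.08),.08,.095)
g=c["color"].mean(2)
for x0 in (.598,.602,.606,.61,.614,.618,.675,.679,.683,.687,.69,.695,.70):
    k=(abs(P[...,0]-x0)<.002)&(P[...,2]<.03)&(P[...,1]>-.08)&(P[...,1]<.09)
    if k.sum()<20: continue
    y=P[k][:,1]; v=g[k]; b=np.round(y/.0015); u=np.array(sorted(set(b))); m=np.array([v[b==i].mean() for i in u])
    print(x0,y.min().round(3),y.max().round(3),[(float(u[i]*1.5),int(m[i])) for i in range(len(u)) if m[i]<np.median(m[max(0,i-6):i+7])*.6])
save(c,"w7")
E
```

```text
t 21.3 tcp [6.477e-01 4.000e-04 3.444e-01] yang 0.63 z [ 0.002  0.    -1.   ] q [-0.04  0.25  1.73  0.    1.16 -0.05] F [-0.1 -0.1 -0.5] w 0.2 g 0.0
plates
698 z 0.0926 c [645.7  35.7] sz [45.3  7.5] a 0.38
64 z 0.0913 c [628.1 -35.5] sz [14.1  6.2] a 28.7
block
114 z 0.0808 c [645.7  39.3] sz [45.6  0.5] a 0.3
3744 z 0.0812 c [647.9  -0.7] sz [40.1 60.9] a 0.7
85 z 0.0812 c [629.7 -34.7] sz [13.2  1.4] a 0.2
60 z 0.0809 c [664.3 -34.5] sz [9.5 1. ] a 1.88
door
2621 z 0.0835 c [569.  78.] sz [ 13.8 116.4] a 5.72
walls
2476 z 0.0853 c [572.4   1.9] sz [ 10.6 156.3] a 0.67
0.598 -0.08 0.09 []
0.602 -0.08 0.09 []
0.606 -0.08 0.09 []
0.61 -0.08 0.09 []
0.614 -0.08 0.09 [(-3.0, 71)]
0.618 -0.066 0.09 []
0.675 -0.068 0.09 []
0.679 -0.08 0.09 []
0.683 -0.08 0.09 []
0.687 -0.08 0.09 []
0.69 -0.08 0.09 []
0.695 -0.08 0.09 []
0.7 -0.08 0.09 [(-4.5, 53), (-3.0, 56)]
```

```bash
python3 - <<'E'
from h import *
im=cv2.imread("pics/w7.png"); cv2.imwrite("pics/w7c.png",cv2.resize(im[40:240,130:390],(780,600),interpolation=cv2.INTER_CUBIC))
E
```

```text
(no output)
```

View pics/w7c.png

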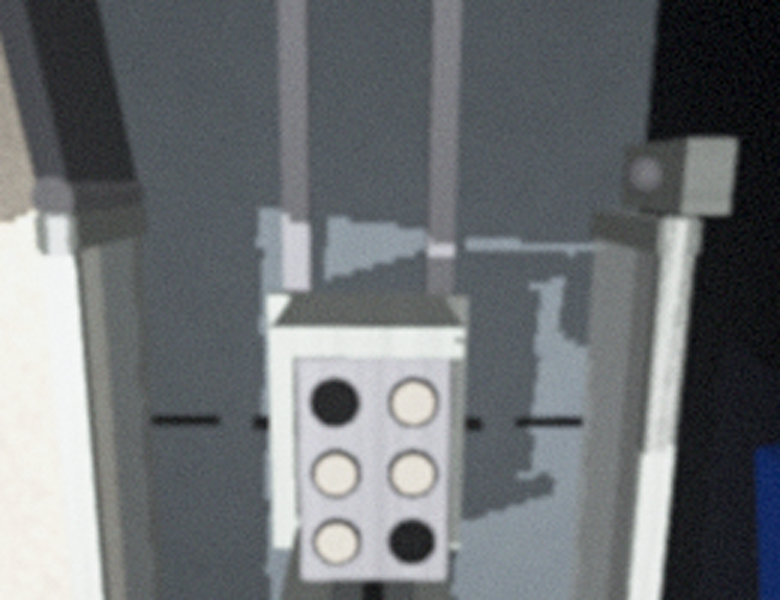

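The marks on the base (185,420), (549,422) and on the sled (260,423), (474,425) line up to within about 1 mm. I put numbers on that.

```bash
python3 - <<'E'
from w import *
g=c["color"].mean(2)
for n,u0,u1 in(("bL",184,200),("sL",215,219),("sR",286,290),("bR",304,322)):
    a=g[170:192,u0:u1].mean(1); d=np.clip(np.median(a)-a-12,0,None); v=(d*np.arange(170,192)).sum()/d.sum()
    i=int(v); f=v-i; q=P[i,u0:u1]*(1-f)+P[i+1,u0:u1]*f; q=np.nanmedian(q,0); print(n,v.round(2),q.round(4),"rail-y",(q[1]-(q[0]-.647)*.0125).round(4))
E
```

```text
t 21.35 tcp [0.6474 0.0012 0.3433] yang 0.69 z [-0.     0.001 -1.   ] q [-0.04  0.26  1.73  0.    1.16 -0.05] F [-1.2 -0.3  0.3] w -0.1 g 0.0
bL 180.69 [ 0.5855 -0.0044  0.0141] rail-y -0.0036
sL 181.76 [ 0.612  -0.001   0.0298] rail-y -0.0006
sR 182.36 [ 0.6785 -0.0007  0.0299] rail-y -0.0011
bR 181.5 [ 0.7054 -0.0037  0.0144] rail-y -0.0044
```

The sled is about 3 mm short of the mark. I nudge it those last 3 mm.

drive_tool:
  claw: [0,0,0,0,0,0,0,0]
  slide:
    - [0,0.06,0]
    - [0,0.12,0]
    - [0,0.12,-0.08]
    - [0,0.12,-0.15]
    - [0,0.12,-0.2]
    - [0,0.12,-0.2]
    - [0,0.115,-0.2]
    - [0,0.105,-0.2]
  yaw: [0,0,0,0,0,0,0,0]

```text
time: 22.07
tool_pos: [0.6481, 0.0544, 0.2441]
tcp_rot: [2.205, 2.237, 0.001]
wrist_force: [-0.1, -0.1, 0.5]
width: 0.0
grip_force: 0.0
```

drive_tool:
  claw: [0,0,0,0,0,0]
  slide:
    - [0,-0.004,0]
    - [0,-0.008,0]
    - [0,-0.011,0]
    - [0,-0.013,0]
    - [0,-0.013,0]
    - [0,-0.013,0]
  yaw: [0,0,0,0,0,0]

```text
time: 22.57
tool_pos: [0.6479, 0.0471, 0.244]
tcp_rot: [2.207, 2.235, 0.002]
wrist_force: [1.0, 1.7, 1.3]
width: -0.004
grip_force: 0.8
```

drive_tool:
  claw: [0,0,0,0,0,0,0,0]
  slide:
    - [0,0.01,0]
    - [0,0.02,0.01]
    - [0,0.02,0.08]
    - [0,0.02,0.15]
    - [0,-0.05,0.2]
    - [0,-0.094,0.2]
    - [0,-0.094,0.2]
    - [0,-0.094,0.2]
  yaw: [0,0,0,0,0,0,0,0]

```text
time: 23.23
tool_pos: [0.6474, -0.0006, 0.3437]
tcp_rot: [2.209, 2.234, 0.0]
wrist_force: [-0.6, 0.1, -0.7]
width: -0.004
grip_force: 0.0
```

```bash
python3 - <<'E'
from w import *
print("plates"); blobs((.60,.70,-.08,.09),.088,.1)
g=c["color"].mean(2)
for n,u0,u1 in(("bL",184,200),("sL",215,219),("sR",286,290),("bR",304,322)):
    a=g[170:192,u0:u1].mean(1); d=np.clip(np.median(a)-a-12,0,None); v=(d*np.arange(170,192)).sum()/d.sum()
    i=int(v); f=v-i; q=P[i,u0:u1]*(1-f)+P[i+1,u0:u1]*f; q=np.nanmedian(q,0); print(n,v.round(2),q.round(4),"rail-y",(q[1]-(q[0]-.647)*.0125).round(4))
print("door");blobs((.5,.6,.02,.25),.07,.095)
m=(P[...,0]>.52)&(P[...,0]<.6)&(P[...,1]>.06)&(P[...,2]>.07)&(P[...,2]<.095)
for y in np.arange(.06,.24,.02):
    q=P[m&(abs(P[...,1]-y)<.005)]
    if len(q): print(y.round(3),q[:,0].min().round(4),q[:,0].max().round(4),q[:,2].max().round(3))
E
```

```text
t 23.23 tcp [ 6.474e-01 -6.000e-04  3.437e-01] yang 0.64 z [ 0.  0. -1.] q [-0.04  0.26  1.73  0.    1.16 -0.05] F [-0.6  0.1 -0.7] w -0.4 g 0.0
plates
673 z 0.0926 c [645.6  33.2] sz [ 7.3 45.9] a 89.79
bL 178.81 [ 0.5856 -0.0044  0.0145] rail-y -0.0036
sL 182.5 [ 0.6122 -0.0037  0.0299] rail-y -0.0032
sR 183.04 [ 0.6788 -0.0035  0.0298] rail-y -0.0039
bR 179.37 [ 0.7051 -0.0036  0.0142] rail-y -0.0043
door
2943 z 0.0823 c [569.1  77.8] sz [ 13.7 115.8] a 5.86
0.06 0.5666 0.5769 0.088
0.08 0.5653 0.5746 0.085
0.1 0.5612 0.5714 0.086
0.12 0.5582 0.568 0.086
0.14 0.564 0.5641 0.073
```

Sled at the mark within 0.4 mm. Now the door path.

```bash
python3 - <<'E'
from h import *
H=np.array([.5735,.067]); r=.115
def pose(deg,gap):
    a=np.radians(deg+.7); u=np.array([np.cos(a),np.sin(a)]); n=np.array([-np.sin(a),np.cos(a)])
    return H+r*u+n*(.004+.011*abs(n[1])+.014*abs(n[0])+gap)
p0=bot.read_state()["tool_pos"]; S=pose(100,.012); print("start",S,"shift",((S-p0[:2])/.5).round(3))
for d in list(range(96,-1,-8))+[0,-2]: 
    q=pose(d,-.001); print(d,q.round(4),((q-S)/.5).round(3))
E
```

```text
start [0.52090232 0.17409648] shift [-0.252  0.348]
96 [0.542  0.1791] [0.042 0.01 ]
88 [0.5589 0.1824] [0.076 0.017]
80 [0.5737 0.1835] [0.106 0.019]
72 [0.5889 0.1826] [0.136 0.017]
64 [0.6042 0.1797] [0.167 0.011]
56 [0.6193 0.1745] [0.197 0.001]
48 [0.6338 0.1671] [ 0.226 -0.014]
40 [0.6473 0.1575] [ 0.253 -0.033]
32 [0.6596 0.1458] [ 0.277 -0.057]
24 [0.6701 0.1322] [ 0.298 -0.084]
16 [0.6786 0.1169] [ 0.315 -0.114]
8 [0.6848 0.1002] [ 0.328 -0.148]
0 [0.6883 0.0826] [ 0.335 -0.183]
0 [0.6883 0.0826] [ 0.335 -0.183]
-2 [0.6888 0.0787] [ 0.336 -0.191]
```

drive_tool:
  claw: [0,0,0,0,0,0,0,0]
  slide:
    - [-0.045,0.06,0]
    - [-0.09,0.12,0]
    - [-0.135,0.185,0]
    - [-0.18,0.25,0]
    - [-0.225,0.31,0]
    - [-0.252,0.348,0]
    - [-0.252,0.348,0]
    - [-0.252,0.348,0]
  yaw: [0,0,0,0,0,0,0,0]

```text
time: 23.95
tool_pos: [0.5201, 0.1759, 0.3421]
tcp_rot: [-2.202, -2.239, 0.003]
wrist_force: [0.7, 0.5, -0.8]
width: -0.0
grip_force: 0.0
```

```bash
python3 - <<'E'
from w import *
m=(P[...,0]>.50)&(P[...,0]<.6)&(P[...,1]>.06)&(P[...,2]>.075)&(P[...,2]<.095)
for y in np.arange(.06,.25,.02):
    q=P[m&(abs(P[...,1]-y)<.005)]
    if len(q): print(y.round(3),q[:,0].min().round(4),q[:,0].max().round(4),q[:,2].max().round(3))
E
```

```text
t 23.95 tcp [0.5201 0.1759 0.3421] yang 0.97 z [-0.002 -0.001 -1.   ] q [ 0.28  0.08  1.94 -0.    1.13  0.26] F [ 0.7  0.5 -0.8] w -0.0 g 0.0
0.1 0.5614 0.5692 0.085
0.12 0.558 0.5675 0.086
0.14 0.5546 0.5634 0.085
0.16 0.5511 0.5605 0.085
0.18 0.5458 0.5569 0.086
0.2 0.5443 0.5534 0.086
```

drive_tool:
  claw: [0,0,0,0,0]
  slide:
    - [0,0,-0.07]
    - [0,0,-0.14]
    - [0,0,-0.215]
    - [0,0,-0.215]
    - [0,0,-0.215]
  yaw: [0,0,0,0,0]

```text
time: 24.42
tool_pos: [0.5206, 0.173, 0.2331]
tcp_rot: [-2.206, -2.232, 0.01]
wrist_force: [1.0, 0.2, 0.4]
width: -0.003
grip_force: 0.0
```

drive_tool:
  claw: [0,0,0,0,0,0,0,0]
  slide:
    - [0.02,0.005,0]
    - [0.042,0.01,0]
    - [0.076,0.017,0]
    - [0.106,0.019,0]
    - [0.136,0.017,0]
    - [0.167,0.011,0]
    - [0.197,0.001,0]
    - [0.226,-0.014,0]
  yaw: [0,0,0,0,0,0,0,0]

```text
time: 25.08
tool_pos: [0.6377, 0.1677, 0.2391]
tcp_rot: [2.205, 2.234, 0.008]
wrist_force: [-0.2, 0.1, 0.2]
width: -0.001
grip_force: 0.4
```

drive_tool:
  claw: [0,0,0,0,0,0,0,0]
  slide:
    - [0.014,-0.009,0]
    - [0.027,-0.019,0]
    - [0.051,-0.043,0]
    - [0.072,-0.07,0]
    - [0.089,-0.1,0]
    - [0.1,-0.125,0]
    - [0.104,-0.14,0]
    - [0.104,-0.14,0]
  yaw: [0,0,0,0,0,0,0,0]

```text
time: 25.75
tool_pos: [0.6871, 0.0946, 0.2356]
tcp_rot: [2.209, 2.233, -0.001]
wrist_force: [0.1, 0.5, 0.7]
width: 0.003
grip_force: 0.0
```

```bash
python3 -c "
from h import *
st()"
```

```text
t 25.75 tcp [0.6871 0.0946 0.2356] yang 0.6 z [ 0.    -0.001 -1.   ] q [ 0.1   0.44  1.7  -0.    1.    0.09] F [0.1 0.5 0.7] w 0.2 g 0.0
```

drive_tool:
  claw: [0,0,0,0,0,0,0]
  slide:
    - [0.001,-0.008,0]
    - [0.002,-0.016,0]
    - [0.002,-0.021,0]
    - [0.002,-0.025,0]
    - [0.002,-0.028,0]
    - [0.002,-0.028,0]
    - [0.002,-0.028,0]
  yaw: [0,0,0,0,0,0,0]

```text
time: 26.33
tool_pos: [0.6873, 0.0831, 0.2357]
tcp_rot: [-2.207, -2.236, 0.001]
wrist_force: [0.3, 0.3, -0.3]
width: 0.0
grip_force: 0.4
```

```bash
python3 - <<'E'
from w import *
c=cam("side");P[:]=pts(c)
m=(P[...,0]>.57)&(P[...,0]<.72)&(P[...,1]>.04)&(P[...,1]<.11)&(P[...,2]>.07)&(P[...,2]<.09)
for x in np.arange(.58,.72,.012):
    q=P[m&(abs(P[...,0]-x)<.004)]
    if len(q): print(x.round(3),len(q),np.percentile(q[:,1],[0,50,100]).round(4))
E
```

```text
t 26.33 tcp [0.6873 0.0831 0.2357] yang 0.75 z [-0. -0. -1.] q [ 0.08  0.43  1.7  -0.    1.    0.07] F [ 0.3  0.3 -0.3] w 0.0 g 0.4
0.58 11 [0.0422 0.0631 0.0712]
0.592 12 [0.0624 0.0657 0.0716]
0.604 11 [0.0637 0.0656 0.0723]
0.616 8 [0.0621 0.0647 0.0698]
0.628 12 [0.0626 0.0653 0.0708]
0.64 13 [0.0622 0.0653 0.0724]
0.652 8 [0.0613 0.0658 0.0694]
0.664 11 [0.0621 0.0637 0.0712]
0.676 20 [0.0615 0.0731 0.0879]
0.688 16 [0.0643 0.0661 0.0755]
0.7 16 [0.0616 0.0664 0.0786]
0.712 14 [0.0452 0.0653 0.0679]
```

drive_tool:
  claw: [0,0,0,0]
  slide:
    - [0,-0.004,0]
    - [0,-0.007,0]
    - [0,-0.007,0]
    - [0,-0.007,0]
  yaw: [0,0,0,0]

```text
time: 26.77
tool_pos: [0.6873, 0.082, 0.2357]
tcp_rot: [-2.205, -2.233, -0.005]
wrist_force: [-0.7, 10.8, 0.0]
width: 0.001
grip_force: 5.1
```

drive_tool:
  claw: [0,0,0,0,0,0,0,0]
  slide:
    - [0,-0.004,0]
    - [0,-0.004,0]
    - [0,0.01,0]
    - [0,0.04,0]
    - [0,0.06,0.05]
    - [0,0.06,0.13]
    - [0,0.06,0.2]
    - [0,0.06,0.2]
  yaw: [0,0,0,0,0,0,0,0]

```text
time: 27.43
tool_pos: [0.6905, 0.1106, 0.3457]
tcp_rot: [2.199, 2.229, 0.018]
wrist_force: [1.9, 0.2, 1.8]
width: 0.002
grip_force: 0.0
```

drive_tool:
  claw: [0,0,0,0,0,0,0,0]
  slide:
    - [-0.03,-0.06,0.02]
    - [-0.06,-0.12,0.04]
    - [-0.08,-0.18,0.05]
    - [-0.08,-0.2,0.05]
    - [-0.08,-0.2,0.05]
    - [-0.08,-0.2,0.05]
    - [-0.08,-0.2,0.05]
    - [-0.08,-0.2,0.05]
  yaw: [0,0,0,0,0,0,0,0]

```text
time: 28.1
tool_pos: [0.6478, 0.0108, 0.36]
tcp_rot: [-2.205, -2.236, 0.0]
wrist_force: [0.1, -0.2, -0.8]
width: 0.001
grip_force: 0.0
```

```bash
python3 - <<'E'
from w import *
print("plates"); blobs((.60,.70,-.08,.055),.088,.1); print("block"); blobs((.60,.70,-.08,.055),.076,.086)
m=(P[...,0]>.57)&(P[...,0]<.72)&(P[...,1]>.05)&(P[...,1]<.10)&(P[...,2]>.08)&(P[...,2]<.095)
X=[];Y=[]
for x in np.arange(.58,.71,.01):
    q=P[m&(abs(P[...,0]-x)<.004)]
    if len(q): print(x.round(3),len(q),q[:,1].mean().round(4),q[:,1].max().round(4)); X.append(x);Y.append(q[:,1].mean())
if X: print("slope",np.polyfit(X,Y,1))
save(c,"w8")
E
```

```text
t 28.1 tcp [0.6478 0.0108 0.36  ] yang 0.81 z [-0.001  0.    -1.   ] q [-0.02  0.24  1.71  0.    1.19 -0.04] F [ 0.1 -0.2 -0.8] w 0.1 g 0.0
plates
596 z 0.0926 c [645.7  33.1] sz [ 7.4 46. ] a 89.93
block
121 z 0.0808 c [645.6  36.5] sz [ 0.8 45.6] a 89.99
3037 z 0.0811 c [645.3  -5.6] sz [45.1 64.6] a 0.75
0.58 139 0.0662 0.0715
0.59 113 0.0678 0.0716
0.6 115 0.068 0.0717
0.61 109 0.0681 0.0719
0.62 110 0.0683 0.0721
0.63 110 0.0684 0.0722
0.64 109 0.0685 0.0722
0.65 102 0.0684 0.0723
0.66 102 0.0684 0.0719
0.67 109 0.0682 0.072
0.68 113 0.0684 0.0723
0.69 112 0.0685 0.0723
0.7 112 0.0688 0.0724
slope [0.01114655 0.06101781]
```

Door slope matches the reader's axis (shut), and the sled and block are unchanged. I hand in.

```bash
python3 -c "
from workcell import bot
print(bot.finish_job())"
```

```text
the job is handed in; nothing more can be done
None
```

I handed the job in at about 28 s. By my last camera measurements, the block stands released in the nest, the sled is within about 0.4 mm of the reading-station mark, and the door is shut. The hand-in returned no verdict.

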